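Click the magnifier's lens arm onto its stand over the painted fan

ROBOT

A 6-joint arm with a two-finger parallel gripper is mounted at the origin on the work surface. World frame = base frame: x ahead of the robot, y to its left, z up, the work surface at z = 0. Lengths are in m, angles in rad, forces in N, time in s.
With the tool pointing down it reaches from about 0.25 to 0.775 m from the base axis. Payload 4 kg.
Tool frame: the origin (TCP) lies at the very end of the fingers, on their centre line; the grasp point (between the pads) lies hold_point_z behind it (hold_point_z is the distance from the TCP to the grasp point, in m); z points along the fingers, y is the direction in which the jaws open and shut (so a half turn about z gives the same grasp; the last joint's range is limited). The gripper opens to 94 mm and grips with 3 to 60 N. Pads are 16 mm wide; open, the fingers measure 119 mm over their backs; the gripper's body (75 mm by 177 mm) begins 78 mm behind the grasp point.
Start: joints at [1.056, 0.087, 1.371, -0, 1.684, -0.103], TCP at [0.22, 0.504, 0.206] pointing down, gripper open.
Joint ranges: [-3.1, 3.1], [-0.76, 2.03], [0.27, 2.55], [-1.08, 4.22], [0.17, 2.65], [-2.57, 2.57]. Speed limits (rad/s): [2.79, 2.79, 3.14, 3.14, 3.14, 3.14].

INTERFACE

Orientations are given as [roll, pitch, yaw] about the fixed x, y, z axes, in that order (R = Rz(yaw) Ry(pitch) Rx(roll)).
In Python, from bench import * gives the robot as it stands.
- The arm moves only by the tool step_arm, never from a script. Its argument "increments" is text: rows parted by semicolons, each of 6 numbers parted by spaces: the shift along the tool's x, y, z in cm, then the turn, a rotation vector about the tool's x, y, z in rad. A call has 1 to 5 rows; each row shifts and turns the commanded pose from where the row before left it, along the tool's axes as they then stand; what a row does not reach is not made up. A row lasts 1/10 s, in which the tool goes at most 50 mm and 8.59 degrees, less where a joint would pass 70% of its speed; a pose out of reach is approached as far as the arm can. A call is refused whole if a number of a shift passes 5 or a number of a turn 0.15, either way. A call with a gripper value outside its range is refused whole. "claw" is the gripper's target within -1 to 1 (shut at 1, half-way at 0, fully open at -1), set as the call begins (left out, the last holds). The fingers move at their own pace and stop on an object; the grip force is fixed at half the most. Time passes only in rows, so rows that do not move let the fingers close. It gives the time, the measured TCP pose, the force and the opening at its end, in the units of the state.
- get_obs(): the state, without advancing time (a new reading comes with each control period).
- snapshot(name): name is "scene" or "side" or "wrist"; returns the picture (480x640x3 uint8, red, green, blue); there is no depth.
- calibration(name): a dict with "camera_matrix" (3x3 intrinsics, pixels), "eye" and "orientation" of the camera in the world; the wrist camera has in their place "tool_from_camera" (4x4, takes a point from camera to tool coordinates, whose origin is the TCP and whose axes are the flange's). Camera axes: x right, y up, looking along -z (the intrinsics and any distortion apply to the point x, -y, -z); pixel columns grow to the right and rows downward; lengths in m; the calibration is good to about 2 mm. A picture is of the moment at which its call begins: read the wrist's pose just before it. calibration takes no time and is no camera call.
- close_job(): hands the job in, once; it reports no verdict.
The state is a dict: "time": time; "joint_positions": joint angles; "qvel": joint speeds; "joint_torque": joint torques, N m; "tool_pos": TCP position; "ee_rot": TCP orientation; "wrist_force": force on the tool from outside, world axes, zero at the start; "wrist_torque": the same for the moment, N m; "width": finger opening in m.
Only numpy, scipy, OpenCV 4.12 (cv2) and the standard library are available. Lean on these libraries where they do the work, as an engineer would, in place of code of your own. Each camera call takes 0.05 s, during which the arm holds its last target. There are 200 camera calls.

TASK

Fit the lens arm of the desk magnifier onto its stand: lift it by the faceted hub, slide the hub down over the post and press it gently past the sprung balls until it clicks and sits fully home on the brass shoulder, with the lens over the middle of the painted fan, then let go. Feel your way and never ram it. The paint is still wet, so nothing may touch the fan, and leave the ink dish, the red tin and the seal stone where they are.

Things in the scene. Friction and masses are not known exactly. Their poses are not given: they have to be found in the camera images.
- lens_arm: Loose lens arm, 190 to 300 g (mass centre 32 mm from the hub axis), flat on the table. Origin: on the bore's axis at the hub's underside; z up along the bore, x towards the lens. Hub: black 12-sided sleeve, 36 mm across flats (one flat faces x, then every 30 degrees), 44 mm tall; through bore 19.2 mm, with a snap groove inside 5 to 12.5 mm above the underside.
- hub_grip (a point): On the hub's axis, 32 mm above its underside: the height to grip, on any two opposite flats.
- lens_centre (a point): Centre of the lens, 160 mm along the lens arm's x, 6 mm above its underside. Black frame 81 mm across; a flat aluminium arm 14 mm wide, 3 to 9 mm above the underside, joins it to the hub.
- stand: Magnifier stand, fixed to the table: grey round foot 110 mm across, 16 mm thick, dark tube, upright steel post on its centre. Origin: centre of the foot's underside, z up along the post. The post carries a brass shoulder (34 mm across, 8 mm thick) on which the hub must rest. More than 25 N of contact between lens arm and stand, the balls' squeeze (up to 12 N) included, damages them.
- tube_top (a point): On the post's axis, 78 mm above the table: top of the black clamp ring out of which the post telescopes. The height of the post is not measured: the shoulder's top is clamped anywhere from 95 to 145 mm above the table, and must be found by feel or by eye. Above the shoulder the post is a steel rod 18 mm in diameter with a round nose that ends 62 mm above the shoulder.
- clamp_knob (a point): Middle of the clamp screw's black knob, 34 mm to the stand's -x, 70 mm up (tight; leave it). What the hub meets on the post: two opposed sprung 10 mm balls, 8 mm above the shoulder, 2.5 mm proud. They stop the hub 12 mm above the shoulder and give way at 4 to 10 N of push, which then falls; in the last 5 mm they click into the groove and pull the hub down by 3 to 5 N; then a hard stop.
- fan: The freshly painted round scalloped fan card, 170 mm across, 4 mm thick, fixed flat on the table about 160 mm from the post's axis (so that the lens reaches over its middle). Origin: under its centre. Wet: nothing may touch it.
- dish: Black ink dish, 72 mm across, 24 mm tall, loose. Origin: centre of its underside. Leave it.
- tin: Closed red paste tin, 63 mm across, 22 mm tall, loose. Origin: centre of its underside. Leave it.
- seal: Grey stone seal, 24 x 24 x 55 mm, standing upright, loose. Origin: centre of its underside. Leave it.
Things that resemble listed ones, but are neither listed nor needed, are in the scene too. Of the things like the fan, leave any that is purple or turquoise; of the rest the smaller one is meant.

How it is judged:
By the outcome, as a careful person would: the job done as asked, in the order asked, and still so for the second after the job is handed in, with the robot touching nothing.
It also fails if it takes over 67 s, if anything falls off the work surface, if the arm or the gripper's body presses on something with over 40 N, if the wrist force passes 120 N, or if a joint passes its speed limit or range.

## Working session

There is one attempt and no reset: what is moved stays moved. The work goes in short steps, Python scripts to look and compute and a tool call to move; the robot and the scene stay as the last step left them, time stands still between calls to the robot, and variables do not carry over. Pictures are saved under pics/ and viewed, about 8 in all and at most 12, crops included, and the job is handed in when it is done.

Besides the shell and the picture viewer there is one more tool, called after ">>>" as a command line: name --argument value ..., lists and objects as JSON in quotes. step_arm: Moves the arm, as the interface text tells. Its arguments: {"type":"object","properties":{"increments":{"type":"string"},"claw":{"type":"number"}},"required":["increments"]}

```bash
ls; mkdir -p pics
python3 - <<'E'
from bench import *
import cv2
o=get_obs();print(o)
for n in("scene","side","wrist"):
    c=calibration(n);print(n,c)
    im=snapshot(n);cv2.imwrite(f"pics/{n}0.png",im[:,:,::-1])
E
```

```text
pics
{'time': 0.0, 'joint_positions': array([ 1.05595348e+00,  8.79753119e-02,  1.37224767e+00,  1.60559110e-05,
        1.68358238e+00, -1.03079235e-01]), 'qvel': array([-1.38171921e-04, -8.10367418e-05, -7.41106273e-04, -8.58120699e-04,
       -7.17743570e-04, -9.50648746e-04]), 'joint_torque': array([ 7.83200721e-04, -3.40175307e+01, -3.02430367e+01,  7.17379502e-02,
        3.31508426e-02, -1.59684328e-04]), 'tool_pos': array([0.21984443, 0.50355926, 0.20429641]), 'ee_rot': array([-3.13939333e+00, -2.43553849e-04,  2.72983056e+00]), 'wrist_force': array([ 0.34148832,  0.09973298, -0.40172917]), 'wrist_torque': array([ 0.01024211,  0.00139406, -0.06037249]), 'width': 0.09373645325875977}
scene {'camera_matrix': array([[518.38568062,   0.        , 314.41739045],
       [  0.        , 518.38568062, 234.87799934],
       [  0.        ,   0.        ,   1.        ]]), 'eye': array([ 1.15088726, -0.48662938,  0.74183318]), 'orientation': array([ 0.88852932, -0.00813211,  0.92937039])}
side {'camera_matrix': array([[612.54372058,   0.        , 320.2504987 ],
       [  0.        , 612.54372058, 244.81415106],
       [  0.        ,   0.        ,   1.        ]]), 'eye': array([ 0.0398562 , -0.92379343,  0.80404794]), 'orientation': array([ 0.96506299,  0.00245235, -0.48143262])}
wrist {'camera_matrix': array([[418.02671246,   0.        , 323.44711749],
       [  0.        , 418.02671246, 246.5916608 ],
       [  0.        ,   0.        ,   1.        ]]), 'tool_from_camera': array([[ 6.09070447e-04,  9.61531258e-01,  2.74694865e-01,
         8.03518462e-02],
       [ 9.99999813e-01, -6.01084485e-04, -1.13248613e-04,
         1.97814921e-04],
       [ 5.62227394e-05,  2.74694882e-01, -9.61531444e-01,
        -1.78772377e-01],
       [ 0.00000000e+00,  0.00000000e+00,  0.00000000e+00,
         1.00000000e+00]])}
```

View pics/scene0.png

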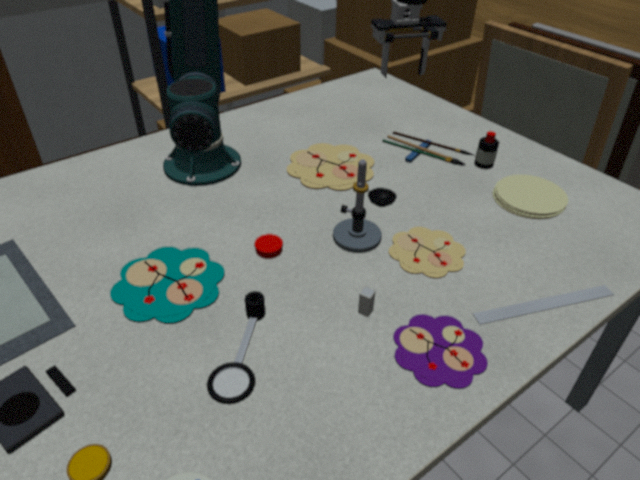

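View pics/side0.png

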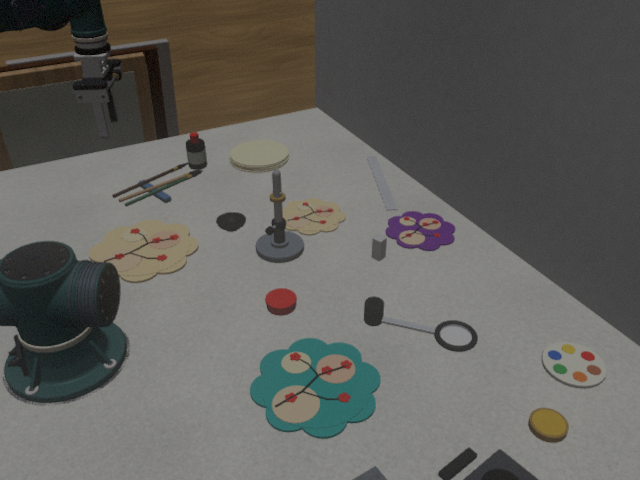

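The scene view shows two cream fans at (331,166) and (427,251), a purple one at (440,350) and a turquoise one at (168,285). The stand's foot is at (357,236), with the brass shoulder at about (361,187) and the nose at (362,163). The lens arm's hub is at (255,306) and its lens at (231,382). The tin is at (268,245), the dish at (382,197) and the seal at (367,300). Next I'll measure these.

```bash
cat > h.py <<'E'
from bench import *
import numpy as np, cv2
from scipy.spatial.transform import Rotation as R
def cam(n,obs=None):
    c=calibration(n);K=c["camera_matrix"]
    if "eye" in c: return K,np.array(c["eye"]),R.from_euler("xyz",c["orientation"]).as_matrix()
    T=c["tool_from_camera"];Rt=R.from_euler("xyz",obs["ee_rot"]).as_matrix()
    return K,obs["tool_pos"]+Rt@T[:3,3],Rt@T[:3,:3]
def ray(C,u,v):
    K,e,M=C;d=M@np.array([(u-K[0,2])/K[0,0],-(v-K[1,2])/K[1,1],-1]);return e,d/np.linalg.norm(d)
def onz(C,u,v,z):
    e,d=ray(C,u,v);return e+d*(z-e[2])/d[2]
def tri(C1,p1,C2,p2):
    a,d=ray(C1,*p1);b,f=ray(C2,*p2)
    s,t=np.linalg.lstsq(np.c_[d,-f],b-a,rcond=None)[0];return (a+s*d+b+t*f)/2,np.linalg.norm(a+s*d-b-t*f)
def proj(C,p):
    K,e,M=C;q=M.T@(np.asarray(p)-e);return K[0,0]*q[0]/-q[2]+K[0,2],-K[1,1]*q[1]/-q[2]+K[1,2]
def rect(C,im,cx,cy,half,z,s=1000):
    # top-down orthophoto of plane z; s px per m; row down = -y, col right = +x
    P=np.float32([[cx-half,cy+half],[cx+half,cy+half],[cx+half,cy-half],[cx-half,cy-half]])
    px=np.float32([proj(C,[*p,z]) for p in P]);n=int(2*half*s)
    return cv2.warpPerspective(im,cv2.getPerspectiveTransform(px,np.float32([[0,0],[n,0],[n,n],[0,n]])),(n,n))
E
cat > m.py <<'E'
from h import *
np.set_printoptions(precision=4,suppress=True)
def comps(n,mask,z,amin,roi=None):
    k,l,s,c=cv2.connectedComponentsWithStats(mask.astype(np.uint8))
    for i in range(1,k):
        if s[i,4]>amin:
            cs,_=cv2.findContours((l==i).astype(np.uint8),0,1)
            pts=max(cs,key=len)[:,0]; w=np.array([onz(C[n],u,v,z)[:2] for u,v in pts]).astype(np.float32)
            (x,y),r=cv2.minEnclosingCircle(w)
            print(n,'px',c[i],'A',s[i,4],'circ',np.array([x,y]),'diam %.4f'%(2*r))
C={n:cam(n) for n in("scene","side")}
I={n:cv2.imread(f"pics/{n}0.png") for n in C}
for n in C:
    H=cv2.cvtColor(I[n],cv2.COLOR_BGR2HSV);h,s,v=cv2.split(H)
    print('cream');comps(n,(h>12)&(h<30)&(s>45)&(v>120),0.004,600)
    print('red');comps(n,((h<6)|(h>174))&(s>150),0.022,200)
    print('dark');comps(n,(v<45),0.006,120)
P={"foot":((357,236),(280,245)),"nose":((362,161),(277,171)),"shoulder":((361,187),(278,197)),"knob":((346,210),(270,231)),
"hubtop":((255,297),(374,303)),"lens":((231,382),(456,335)),"seal":((368,291),(379,239)),"dish":((382,197),(231,221))}
for k,(a,b) in P.items(): print(k,*tri(C["scene"],a,C["side"],b))
def up(n,x,y,w,h,k): return cv2.resize(I[n][y:y+h,x:x+w],None,fx=k,fy=k,interpolation=cv2.INTER_CUBIC)
a=up("scene",310,145,90,110,5.4);b=up("side",230,160,80,110,5.4)
cv2.imwrite("pics/crop1.png",np.hstack([a[:594,:],b[:594,:]])[:, :800] if 0 else cv2.resize(np.hstack([a,b]),(800,518)))
a=up("scene",200,280,80,130,4.5);b=up("side",355,285,130,75,3.3)
o=np.zeros((590,800,3),np.uint8);o[:585,:360]=a[:590];o[:248,365:365+429]=b[:248,:429];cv2.imwrite("pics/crop2.png",o)
E
python3 m.py
```

```text
cream
scene px [270.0786  78.75  ] A 852 circ [-0.4104  0.4672] diam 0.4720
scene px [327.7905 165.7176] A 2606 circ [0.2102 0.2781] diam 0.2452
scene px [426.6677 251.751 ] A 2594 circ [0.615  0.2273] diam 0.1712
scene px [ 87.409 462.113] A 1115 circ [ 0.6528 -0.5205] diam 0.0608
red
scene px [268.2403 245.4521] A 491 circ [ 0.415 -0.054] diam 0.0747
dark
scene px [126.2462  64.7755] A 1109 circ [-0.9651  0.1353] diam 1.5009
scene px [190.1208  78.9741] A 9151 circ [-0.7685  0.2344] diam 1.7141
scene px [416.2215   2.2215] A 149 circ [-0.7541  1.5786] diam 0.1945
scene px [421.3788  26.7033] A 1864 circ [-0.4418  1.4063] diam 0.9817
scene px [282.5393  49.6733] A 649 circ [-0.6022  0.6846] diam 0.5921
scene px [621.8451 119.7876] A 1846 circ [0.3026 1.2737] diam 1.1829
scene px [417.343   65.5459] A 207 circ [-0.1725  0.9971] diam 0.3708
scene px [ 13.6813 130.0753] A 2642 circ [-0.7404 -0.3506] diam 1.0108
scene px [487.9036 145.7259] A 197 circ [0.3953 0.7072] diam 0.0857
scene px [204.1138 179.503 ] A 167 circ [ 0.0353 -0.0152] diam 0.1861
scene px [381.4866 196.6736] A 337 circ
[... 1193 characters left out ...]
56] diam 0.0896
side px [ 27.5951 271.4674] A 368 circ [-0.0319  0.3123] diam 0.1250
side px [ 58.6089 324.4375] A 7341 circ [-0.0109  0.1223] diam 0.3726
side px [457.6765 465.9118] A 204 circ [ 0.4854 -0.5128] diam 0.0712
side px [498.6678 474.9765] A 298 circ [ 0.5254 -0.5621] diam 0.0532
foot [0.4885 0.1356 0.0077] 0.003350290757852699
nose [0.4879 0.1332 0.2005] 0.0008763493540778363
shoulder [0.4881 0.1356 0.1367] 0.0016161162595436129
knob [0.4596 0.1226 0.0654] 0.002235609765505194
hubtop [ 0.5479 -0.1681  0.0428] 0.003663296794764428
lens [ 0.6592 -0.2855  0.0069] 0.0013934370671323055
seal [0.6668 0.005  0.0508] 0.005345389687881284
dish [0.4212 0.271  0.0184] 0.0006135011510609265
```

View pics/crop1.png

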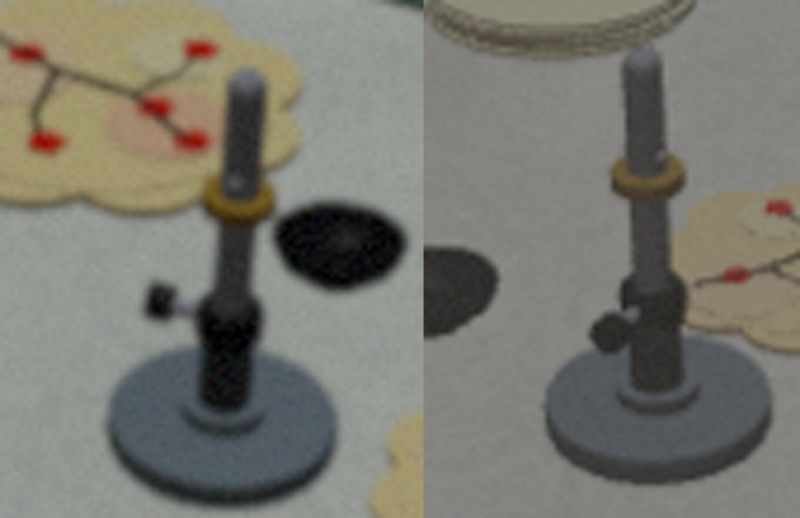

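View pics/crop2.png

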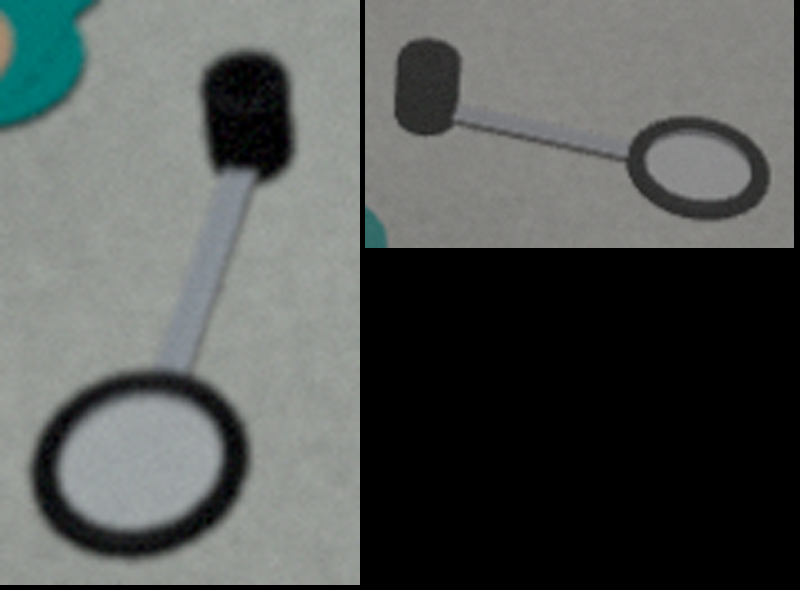

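The smaller cream fan is B, at pixel (427,251). It measures 0.17 m across and sits 157 mm from the post at (0.488,0.1345); fan A is 0.24 m across. The crops show the brass shoulder with its top at roughly 0.139 m and the nose at roughly 0.200 m. The hub is at about (0.548,-0.168), with the lens 162 mm away at -46.6°. I'll grip along the arm axis so the jaws carry the moment, starting from above the hub.

```bash
cat >> h.py <<'E'
def plan(xyz,yawdeg,n=None):
    o=get_obs();p=o["tool_pos"].copy();Rm=R.from_euler("xyz",o["ee_rot"])
    Rt=R.from_euler("xyz",[np.pi,0,np.radians(yawdeg)]);rv=(Rm.inv()*Rt).as_rotvec()
    d=np.array(xyz)-p
    n=n or int(np.ceil(max(np.linalg.norm(d)/.047,np.linalg.norm(rv)/.145)))
    s=[]
    for i in range(n):
        s.append(" ".join("%g"%round(x,3) for x in np.r_[Rm.inv().apply(d/n)*100,rv/n]));Rm=Rm*R.from_rotvec(rv/n)
    print("t %.2f"%o["time"],n)
    for i in range(0,n,5): print("; ".join(s[i:i+5]))
E
python3 - <<'E'
from h import *
import bench
print([ (k,getattr(bench,k)) for k in dir(bench) if not k.startswith('_') and not callable(getattr(bench,k))])
print(get_obs()['time'])
o=get_obs();Rm=R.from_euler("xyz",o["ee_rot"])
plan([0.548,-0.168,0.27],43.4,16)
E
```

```text
[('hold_point_z', 0.0188)]
0.15
t 0.15 16
-3.559 -3.027 -0.404 -0 0 0.123; -3.904 -2.566 -0.405 -0 0 0.123; -4.19 -2.067 -0.406 -0 0 0.123; -4.412 -1.536 -0.406 -0 0 0.123; -4.568 -0.981 -0.407 -0 0 0.123
-4.654 -0.412 -0.407 -0 0 0.123; -4.669 0.163 -0.408 -0 0 0.123; -4.614 0.736 -0.408 -0 0 0.123; -4.488 1.298 -0.408 -0 0 0.123; -4.294 1.84 -0.409 -0 0 0.123
-4.036 2.354 -0.409 -0 0 0.123; -3.715 2.832 -0.409 -0 0 0.123; -3.339 3.267 -0.409 -0 0 0.123; -2.912 3.653 -0.409 -0 0 0.123; -2.441 3.984 -0.409 -0 0 0.123
-1.932 4.253 -0.409 -0 0 0.123
```

>>> step_arm --increments "0 0 -4 0 0 0; 0 0 -4 0 0 0" --claw -1

```text
time: 0.35
tool_pos: [0.2195, 0.5029, 0.2837]
ee_rot: [-3.136, -0.001, 2.73]
wrist_force: [1.7, 1.0, 1.0]
width: 0.0941
```

>>> step_arm --increments "-3.56 -3.03 0 0 0 0.123; -3.9 -2.57 0 0 0 0.123; -4.19 -2.07 0 0 0 0.123; -4.41 -1.54 0 0 0 0.123; -4.57 -0.98 0 0 0 0.123"

```text
time: 0.85
tool_pos: [0.3229, 0.2924, 0.2852]
ee_rot: [-3.142, 0.0, 2.11]
wrist_force: [0.8, 0.8, -0.1]
width: 0.0939
```

>>> step_arm --increments "-4.65 -0.41 0 0 0 0.123; -4.67 0.16 0 0 0 0.123; -4.61 0.74 0 0 0 0.123; -4.49 1.3 0 0 0 0.123; -4.29 1.84 0 0 0 0.123"

```text
time: 1.35
tool_pos: [0.4259, 0.0826, 0.2854]
ee_rot: [3.141, -0.0, 1.495]
wrist_force: [0.3, 1.0, -0.3]
width: 0.0941
```

>>> step_arm --increments "-4.04 2.35 0 0 0 0.123; -3.72 2.83 0 0 0 0.123; -3.34 3.27 0 0 0 0.123; -2.9 3.65 0 0 0 0.123; -2.44 3.98 0 0 0 0.123"

```text
time: 1.85
tool_pos: [0.5291, -0.1269, 0.2851]
ee_rot: [-3.141, -0.0, 0.879]
wrist_force: [0.6, 1.3, 0.3]
width: 0.0942
```

Run:
```python
from h import *
print(get_obs()['tool_pos'])
plan([0.548,-0.168,0.18],43.4)
```

```text
[ 0.52911798 -0.12692791  0.28506639]
t 1.85 3
-0.654 1.36 3.501 -0 -0 0.041; -0.598 1.385 3.502 -0 -0 0.041; -0.541 1.407 3.502 -0 -0 0.041
```

>>> step_arm --increments "-0.65 1.36 3.5 0 0 0.041; -0.6 1.38 3.5 0 0 0.041; -0.54 1.41 3.5 0 0 0.041; 0 0 0 0 0 0; 0 0 0 0 0 0"

```text
time: 2.35
tool_pos: [0.5474, -0.1657, 0.1801]
ee_rot: [-3.139, 0.0, 0.762]
wrist_force: [-0.6, -0.4, -0.0]
width: 0.0942
```

Run:
```python
from h import *
o=get_obs();im=snapshot("wrist")[:,:,::-1].copy();cv2.imwrite("pics/w1.png",im)
print(o['tool_pos'],o['ee_rot'])
C=cam("wrist",o)
print(proj(C,[.548,-.168,.044]),proj(C,[.659,-.2855,.009]))
```

```text
[ 0.54737021 -0.16566542  0.18007574] [-3.13920843e+00  4.75794386e-04  7.62278523e-01]
(np.float64(326.89585426915653), np.float64(235.9046051973598)) (np.float64(515.0561464924727), np.float64(226.8786475347742))
```

View pics/w1.png

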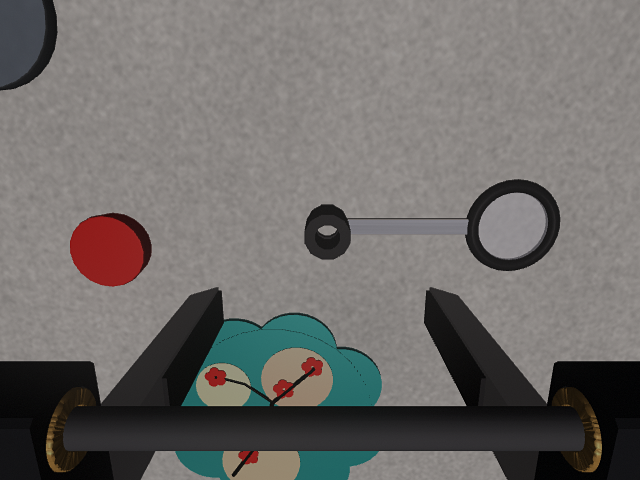

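The wrist view shows the hub's bore at about (328,232) and the lens ring centred near (513,225), with the tin off to the left. I'll refine both by contour.

```bash
cat > w.py <<'E'
from h import *
def meas(o,im,zb=0.0,hub=None,lens=None):
    C=cam("wrist",o);g=cv2.cvtColor(im,cv2.COLOR_BGR2GRAY)
    u,v=lens;m=(g<62).astype(np.uint8)[v-60:v+60,u-65:u+65]
    k,l,s,c=cv2.connectedComponentsWithStats(m);i=1+np.argmax(s[1:,4])
    cs,_=cv2.findContours((l==i).astype(np.uint8),cv2.RETR_EXTERNAL,1)
    w=np.array([onz(C,a+u-65,b+v-60,zb+.006)[:2] for a,b in max(cs,key=len)[:,0]],np.float32)
    L,r=cv2.minEnclosingCircle(w);print("lens",L,2*r)
    return C,np.array(L)
if __name__=="__main__":
    o=get_obs();im=cv2.imread("pics/w1.png")
    C,L=meas(o,im,0,None,(513,225))
    g=cv2.cvtColor(im,cv2.COLOR_BGR2GRAY)
    cr=im[195:270,295:360];cv2.imwrite("pics/hub.png",cv2.resize(cr,None,fx=8,fy=8,interpolation=cv2.INTER_CUBIC))
    # aluminium arm centre line
    H=[onz(C,u,v,.044)[:2] for u,v in ((328,232),)][0];print("hub",H,np.linalg.norm(L-H),np.degrees(np.arctan2(*(L-H)[::-1])))
    for u in (370,400,430,455):
        col=g[200:250,u].astype(int);d=np.diff(col);print(u,200+np.argmin(d[:25]),200+25+np.argmax(abs(d[25:])) )
    # hub top outline points at 18.6 mm corner radius
    print(proj(C,[*(H),.044]))
E
python3 w.py
```

```text
lens (0.6543331146240234, -0.2806690037250519) 0.09824737161397934
hub [ 0.55193789 -0.16708602] 0.1529244163575218 -47.96529400228352
370 217 234
400 217 234
430 217 234
455 217 234
(np.float64(328.0), np.float64(232.00000000000003))
```

View pics/hub.png

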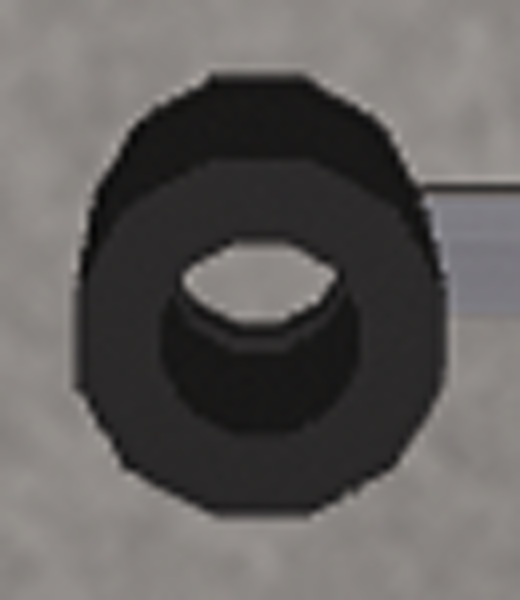

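Run:
```python
from h import *
o=get_obs();C=cam("wrist",o)
H=onz(C,327.4,236.8,.044);L=onz(C,513,225.3,.009)
print(H,L,np.linalg.norm((L-H)[:2]),np.degrees(np.arctan2(*(L-H)[:2][::-1])),np.degrees(o['ee_rot'][2]))
print(np.linalg.norm((onz(C,296+8.5,236,.044)-onz(C,350.8,236,.044))))
plan([H[0],H[1],.08],43.7,3)
```

```text
[ 0.54882588 -0.16942946  0.044     ] [ 0.66070866 -0.28472477  0.009     ] 0.16065729355417083 -45.86059837289165 43.70275327842047
0.03623700207210492
t 2.40 3
-0.077 0.097 3.404 0 -0 0; -0.076 0.099 3.404 0 -0 0; -0.074 0.1 3.404 0 -0 0
```

>>> step_arm --increments "-0.08 0.1 3.4 0 0 0; -0.08 0.1 3.4 0 0 0; -0.07 0.1 3.4 0 0 0; 0 0 3 0 0 0; 0 0 2 0 0 0"

```text
time: 2.9
tool_pos: [0.5491, -0.1691, 0.0295]
ee_rot: [3.14, -0.001, 0.764]
wrist_force: [-0.3, 0.5, -0.2]
width: 0.0938
```

>>> step_arm --increments "0 0 1 0 0 0; 0 0 0 0 0 0; 0 0 0 0 0 0"

```text
time: 3.2
tool_pos: [0.5499, -0.17, 0.021]
ee_rot: [3.138, -0.002, 0.762]
wrist_force: [0.6, 0.2, -0.2]
width: 0.0939
```

>>> step_arm --increments "0 0 0.7 0 0 0; 0 0 0 0 0 0; 0 0 0 0 0 0"

```text
time: 3.5
tool_pos: [0.5485, -0.1698, 0.0119]
ee_rot: [3.141, -0.0, 0.762]
wrist_force: [0.8, 0.1, 0.7]
width: 0.0939
```

>>> step_arm --increments "0 0 0 0 0 0; 0 0 0 0 0 0; 0 0 0 0 0 0; 0 0 0 0 0 0; 0 0 0 0 0 0" --claw 1

```text
time: 4.0
tool_pos: [0.5483, -0.1698, 0.0114]
ee_rot: [-3.142, -0.0, 0.762]
wrist_force: [0.1, -0.0, -0.7]
width: 0.0573
```

>>> step_arm --increments "0 0 0 0 0 0; 0 0 0 0 0 0; 0 0 0 0 0 0; 0 0 0 0 0 0; 0 0 0 0 0 0"

```text
time: 4.5
tool_pos: [0.5481, -0.1696, 0.0114]
ee_rot: [-3.141, -0.0, 0.762]
wrist_force: [-0.1, 0.1, 0.8]
width: 0.0359
```

The width is 35.9 mm, so both flats are held. Lifting now.

>>> step_arm --increments "0 0 0 0 0 0; 0 0 -1 0 0 0; 0 0 -2 0 0 0; 0 0 -3 0 0 0; 0 0 -3 0 0 0"

```text
time: 5.0
tool_pos: [0.5476, -0.1696, 0.1018]
ee_rot: [-3.14, 0.001, 0.762]
wrist_force: [0.2, 0.2, -2.6]
width: 0.0355
```

>>> step_arm --increments "0 0 -3.5 0 0 0; 0 0 -3.5 0 0 0; 0 0 -3.5 0 0 0; 0 0 -3.5 0 0 0; 0 0 -2 0 0 0"

```text
time: 5.5
tool_pos: [0.5489, -0.1701, 0.2654]
ee_rot: [3.137, -0.002, 0.762]
wrist_force: [-0.6, 0.5, -2.4]
width: 0.0354
```

Run:
```python
from h import *
o=get_obs();print(o['tool_pos'],o['ee_rot'],o['wrist_force'],o['wrist_torque'],o['width'])
plan([0.47,0.09,0.262],43.7+60)
```

```text
[ 0.54887153 -0.17013536  0.26540839] [ 3.13695763e+00 -1.95094958e-03  7.61676625e-01] [-0.63998475  0.5072687  -2.41611446] [-0.02230721  0.16946318 -0.02777445] 0.03538065444506012
t 5.50 8
1.531 -3.034 0.032 0.001 0 -0.131; 1.914 -2.808 0.034 0.001 0 -0.131; 2.264 -2.534 0.036 0.001 0 -0.131; 2.576 -2.216 0.037 0.001 0 -0.131; 2.843 -1.86 0.039 0.001 0 -0.131
3.062 -1.473 0.04 0.001 0 -0.131; 3.228 -1.06 0.041 0.001 0 -0.131; 3.339 -0.629 0.042 0.001 0 -0.131
```

Run:
```python
from h import *
plan([0.529,0.078,0.262],126,10)
```

```text
t 5.50 10
1.569 -1.933 0.028 0.001 0 -0.144; 1.829 -1.688 0.029 0.001 0 -0.144; 2.052 -1.409 0.031 0.001 0 -0.144; 2.233 -1.1 0.032 0.001 0 -0.144; 2.368 -0.769 0.032 0.001 0 -0.144
2.453 -0.422 0.033 0.001 0 -0.144; 2.488 -0.066 0.034 0.001 0 -0.144; 2.472 0.291 0.034 0.001 0 -0.144; 2.405 0.642 0.034 0.001 0 -0.144; 2.288 0.98 0.034 0.001 0 -0.144
```

>>> step_arm --increments "1.57 -1.93 0 0 0 -0.144; 1.83 -1.69 0 0 0 -0.144; 2.05 -1.41 0 0 0 -0.144; 2.23 -1.1 0 0 0 -0.144; 2.37 -0.77 0 0 0 -0.144"

```text
time: 6.0
tool_pos: [0.5378, -0.0449, 0.2614]
ee_rot: [-3.141, 0.0, 1.487]
wrist_force: [0.3, 0.4, -2.8]
width: 0.0358
```

>>> step_arm --increments "2.45 -0.42 0 0 0 -0.144; 2.49 -0.07 0 0 0 -0.144; 2.47 0.29 0 0 0 -0.144; 2.41 0.64 0 0 0 -0.144; 2.29 0.98 0 0 0 -0.144"

```text
time: 6.5
tool_pos: [0.5276, 0.0792, 0.2615]
ee_rot: [-3.141, 0.0, 2.208]
wrist_force: [0.1, 0.5, -2.7]
width: 0.036
```

>>> step_arm --increments "0 0 0 0 0 0; 0 0 0 0 0 0; 0 0 0 0 0 0"

```text
time: 6.8
tool_pos: [0.528, 0.0775, 0.2614]
ee_rot: [-3.141, 0.001, 2.2]
wrist_force: [-0.2, -0.4, -1.8]
width: 0.036
```

Run:
```python
from h import *
for n in("side","scene"): cv2.imwrite(f"pics/{n}1.png",snapshot(n)[:,:,::-1])
o=get_obs();im=snapshot("wrist")[:,:,::-1].copy();cv2.imwrite("pics/w2.png",im)
print(repr(o['tool_pos']),o['ee_rot'],o['wrist_force'])
C=cam("wrist",o)
for p in ([.488,.1345,.2],[.488,.1345,.14],[.488,.1345,.016],[.6145,.2275,.004]): print(proj(C,p))
```

```text
array([0.5280767 , 0.07732696, 0.26142728]) [-3.14129904e+00  2.17992397e-04  2.19964121e+00] [ 1.14377962e-01  1.75078832e-03 -3.18188797e+00]
(np.float64(325.6044864009928), np.float64(146.8483247807452))
(np.float64(325.1869581798838), np.float64(142.93776055180484))
(np.float64(324.695706055795), np.float64(138.3366991463023))
(np.float64(480.15684397096015), np.float64(137.30822163367705))
```

View pics/w2.png

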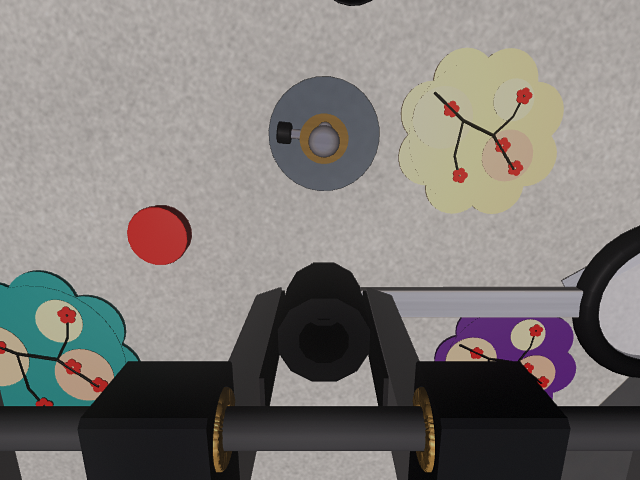

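The wrist view shows the foot centred near (324,133), the brass shoulder at (324,138) and the nose at about (323,141). The fan is centred near (482,131) and the held bore at (324,337). The post appears about 5 px from where I predicted it, so I'll fit ellipses.

```bash
cat > f.py <<'E'
from h import *
np.set_printoptions(precision=4,suppress=True)
def ell(m,x0,y0,x1,y1,hull=True):
    m=m[y0:y1,x0:x1].astype(np.uint8);k,l,s,c=cv2.connectedComponentsWithStats(m);i=1+np.argmax(s[1:,4])
    p=max(cv2.findContours((l==i).astype(np.uint8),0,cv2.CHAIN_APPROX_NONE)[0],key=len);p=cv2.convexHull(p)
    w=p[:,0]+[x0,y0];return w
if __name__=="__main__":
    tp=np.array([0.5280767,0.07732696,0.26142728]);o=dict(tool_pos=tp,ee_rot=[-3.1413,0.0002,2.19964]);C=cam("wrist",o)
    im=cv2.imread("pics/w2.png");h,s,v=cv2.split(cv2.cvtColor(im,cv2.COLOR_BGR2HSV))
    def circ(w,z):
        q=np.array([onz(C,a,b,z)[:2] for a,b in w],np.float32);c,r=cv2.minEnclosingCircle(q);x,y,(e,f),g=0,0,*[cv2.fitEllipse(q)[1]],0
        return np.array(c),2*r,np.array(cv2.fitEllipse(q)[0]),(e,f)
    ft=ell((h>95)&(h<125)&(s>30)&(v<130),260,65,390,200);print("foot",circ(ft,.012))
    br=ell((h>8)&(h<28)&(s>90),290,100,360,170)
    for z in(.13,.135,.14): print("brass",z,circ(br,z),ft.mean(0),br.mean(0))
    fan=ell((h>18)&(h<36)&(s>40)&(v>120),395,40,570,220);print("fan",circ(fan,.004))
    R0=R.from_euler("xyz",o["ee_rot"]).as_matrix()
    print("exp hub top px",proj(C,tp+R0@[0,0,-.0326]))
    a=cv2.resize(im[95:175,285:365],None,fx=6,fy=6,interpolation=cv2.INTER_CUBIC)
    b=cv2.convertScaleAbs(cv2.resize(im[255:390,270:380],(391,480),interpolation=cv2.INTER_CUBIC),alpha=2)
    cv2.imwrite("pics/c3.png",np.hstack([a[:,:400],b])[:480] )
E
python3 f.py
```

```text
foot (array([0.4852, 0.1363]), 0.1084030419588089, array([0.4775, 0.1396]), (0.08860834687948227, 0.1076042503118515))
brass 0.13 (array([0.4855, 0.136 ]), 0.035206496715545654, array([0.4855, 0.136 ]), (0.03463396057486534, 0.03483772650361061)) [315.4412 118.1765] [324.9655 139.4828]
brass 0.135 (array([0.4854, 0.1361]), 0.03464215248823166, array([0.4854, 0.1361]), (0.03407567739486694, 0.03427615761756897)) [315.4412 118.1765] [324.9655 139.4828]
brass 0.14 (array([0.4854, 0.1362]), 0.034077901393175125, array([0.4853, 0.1362]), (0.033517394214868546, 0.03371459245681763)) [315.4412 118.1765] [324.9655 139.4828]
fan (array([0.6121, 0.2291]), 0.1700000911951065, array([0.6124, 0.229 ]), (0.16762769222259521, 0.16839289665222168))
exp hub top px (np.float64(323.30357031117063), np.float64(342.1069104379137))
```

View pics/c3.png

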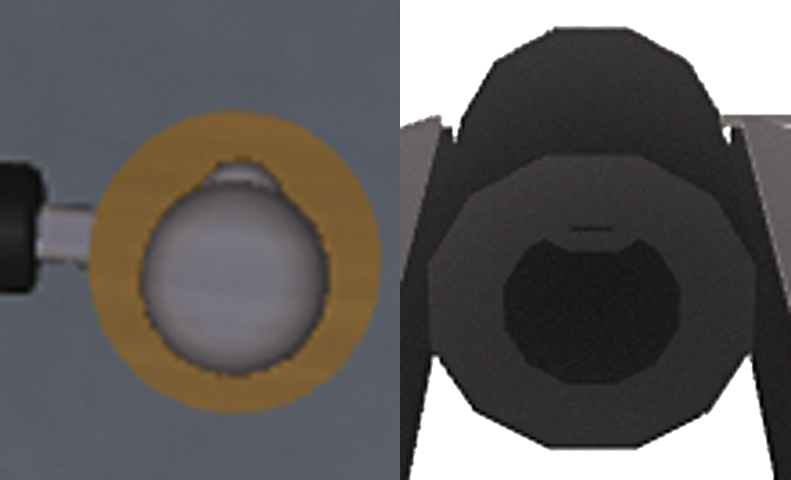

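Run:
```python
from h import *
tp=np.array([0.5280767,0.07732696,0.26142728]);o=dict(tool_pos=tp,ee_rot=[-3.1413,0.0002,2.19964]);C=cam("wrist",o);R0=R.from_euler("xyz",o["ee_rot"]).as_matrix()
print(proj(C,tp+R0@[.019,0,.0114]),"seen v 262.6", proj(C,tp+R0@[-.017,0,-.0326]),"seen v 381",proj(C,tp+R0@[.019,0,-.0326]),"seen v 298.3")
plan([.486,.1354,.2614],126.2,3)
```

```text
(np.float64(323.3374539484851), np.float64(260.83656528593417)) seen v 262.6 (np.float64(323.281668479491), np.float64(380.2842832731112)) seen v 381 (np.float64(323.32958641003654), np.float64(296.7579039879087)) seen v 298.3
t 6.95 3
2.389 0.003 0 -0 0 -0.001; 2.389 0.005 0.001 -0 0 -0.001; 2.389 0.007 0.001 -0 0 -0.001
```

>>> step_arm --increments "2.4 0 0 0 0 -0.001; 2.4 0 0 0 0 -0.001; 2.4 0 0 0 0 -0.001; 0 0 0 0 0 0; 0 0 0 0 0 0"

```text
time: 7.45
tool_pos: [0.4856, 0.136, 0.2617]
ee_rot: [3.141, 0.001, 2.205]
wrist_force: [0.3, 0.1, -2.9]
width: 0.036
```

Run:
```python
from h import *
o=get_obs();print(o['time'],o['tool_pos'],o['ee_rot'],o['wrist_force'],o['wrist_torque'])
a=snapshot("scene")[:,:,::-1];b=snapshot("side")[:,:,::-1]
a=cv2.resize(a[70:250,300:430],(400,554),interpolation=cv2.INTER_CUBIC);b=cv2.resize(b[80:260,220:350],(400,554),interpolation=cv2.INTER_CUBIC)
cv2.imwrite("pics/c4.png",np.hstack([a,b]))
plan([.486,.1354,.222],126.2,3)
```

```text
7.45 [0.48564084 0.135999   0.26170377] [3.14115372e+00 9.38292598e-04 2.20450330e+00] [ 0.28194604  0.06146717 -2.85324689] [-0.10668808  0.09892741 -0.01197222]
t 7.55 3
-0.004 -0.002 1.314 -0 0 0; -0.005 -0.002 1.314 -0 0 0; -0.005 -0.002 1.314 -0 0 0
```

View pics/c4.png

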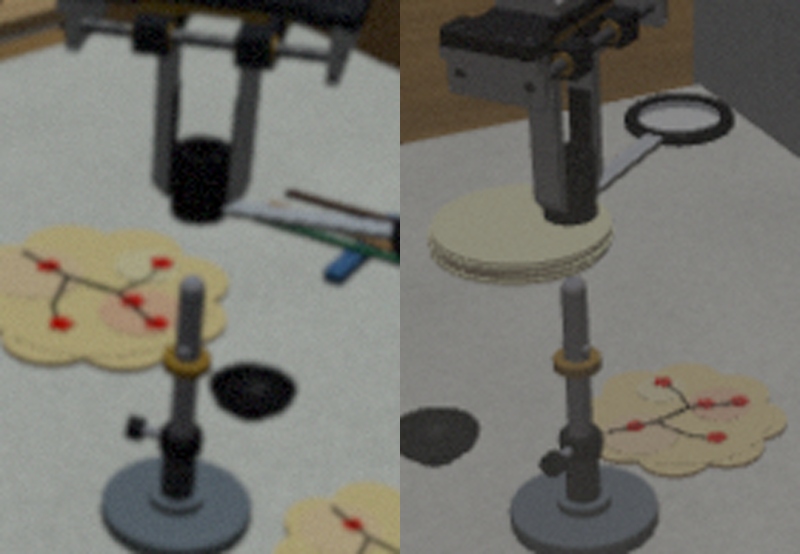

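The scene view suggests the hub is about 1–2 px right of the post axis, while the side view looks centred. I'll measure this at sub-pixel level.

```bash
cat > al.py <<'E'
from h import *
np.set_printoptions(precision=4,suppress=True)
o=get_obs();tp=o['tool_pos'];print(tp)
def mid(g,row,c,hw,dark):
    x=np.arange(c-hw,c+hw+1);p=np.mean([g[row+k,c-hw:c+hw+1] for k in(-1,0,1)],0);d=np.gradient(p)*(-1 if dark else 1)
    def sub(w,s):
        w=np.clip(w,0,None)
        i=np.argmax(w);j=slice(max(i-2,0),i+3);return (x[s][j]*w[j]).sum()/w[j].sum()
    n=len(x)//2;return sub(d[:n],slice(0,n)),sub(-d[n:],slice(n,None))
res={}
for n in("scene","side"):
    g=np.mean([cv2.cvtColor(snapshot(n)[:,:,::-1].copy(),cv2.COLOR_BGR2GRAY).astype(float) for _ in range(4)],0);C=cam(n)
    P=np.array([.4865,.1352])
    for name,zs,hw in(("post",(.190,.18,.17,.16),9),("tube",(.085,.1,.11,.12),9),("hub",(.253,.257,.262),16)):
        out=[]
        for z in zs:
            u,v=proj(C,[*P,z]);a,b=mid(g,round(v),round(u),hw,True);out.append(((a+b)/2-u,b-a))
        out=np.array(out);res[n,name]=np.median(out[:,0]);print(n,name,out.round(2).tolist())
# convert offsets px -> xy
for name,z in(("post",.175),("tube",.1),("hub",.257)):
    A=[];b=[]
    for n in("scene","side"):
        C=cam(n);u0=proj(C,[.4865,.1352,z])[0];A.append([(proj(C,[.4875,.1352,z])[0]-u0)/.001,(proj(C,[.4865,.1362,z])[0]-u0)/.001]);b.append(res[n,name])
    print(name,np.array([.4865,.1352])+np.linalg.solve(A,b))
E
python3 al.py
```

```text
[0.486  0.1356 0.2614]
scene post [[0.06, 8.49], [0.13, 8.14], [0.08, 7.97], [0.05, 7.97]]
scene tube [[-0.39, 10.12], [0.07, 7.85], [0.09, 7.66], [0.04, 7.8]]
scene hub [[-0.29, 17.31], [-0.06, 18.17], [2.43, 24.59]]
side post [[-0.24, 8.56], [-0.2, 8.54], [-0.13, 8.46], [-0.2, 8.43]]
side tube [[-0.04, 9.24], [-0.19, 8.26], [-0.09, 8.29], [-0.14, 8.25]]
side hub [[-0.17, 17.7], [-0.89, 19.13], [-1.36, 20.44]]
post [0.4862 0.1356]
tube [0.4863 0.1355]
hub [0.485  0.1363]
```

Both fixed cameras put the post axis at (0.4862,0.1356) and the TCP is at (0.486,0.1356), so they agree. Descending, and feeling for contact.

>>> step_arm --increments "0 0 1.5 0 0 0; 0 0 1.5 0 0 0; 0 0 1.2 0 0 0; 0 0 0 0 0 0; 0 0 0 0 0 0"

```text
time: 8.45
tool_pos: [0.485, 0.1364, 0.2186]
ee_rot: [-3.14, -0.001, 2.205]
wrist_force: [-0.4, 0.4, -2.7]
width: 0.0359
```

>>> step_arm --increments "0 0 0.2 0 0 0; 0 0 0.2 0 0 0; 0 0 0.2 0 0 0; 0 0 0.2 0 0 0; 0 0 0.2 0 0 0"

```text
time: 8.95
tool_pos: [0.4855, 0.1364, 0.2094]
ee_rot: [3.141, 0.0, 2.205]
wrist_force: [-0.7, -0.3, -3.2]
width: 0.036
```

>>> step_arm --increments "0 0 0.2 0 0 0; 0 0 0.2 0 0 0; 0 0 0.2 0 0 0; 0 0 0.2 0 0 0; 0 0 0 0 0 0"

```text
time: 9.45
tool_pos: [0.4853, 0.1364, 0.2011]
ee_rot: [-3.141, -0.0, 2.205]
wrist_force: [-0.4, 0.9, -2.0]
width: 0.0357
```

Run:
```python
from h import *
for i in range(3):
    o=get_obs();print(o['time'],o['tool_pos'].round(4),o['wrist_force'].round(2),o['wrist_torque'].round(3));snapshot("side")
```

```text
9.45 [0.4853 0.1364 0.2011] [-0.42  0.88 -1.96] [-0.063  0.176 -0.004]
9.5 [0.4853 0.1364 0.2013] [ 0.18  0.42 -2.84] [-0.114  0.089 -0.008]
9.55 [0.4854 0.1364 0.2014] [ 0.62 -0.31 -2.15] [-0.136  0.116 -0.034]
```

>>> step_arm --increments "0 0 0.25 0 0 0; 0 0 0.25 0 0 0; 0 0 0.25 0 0 0; 0 0 0.25 0 0 0; 0 0 0 0 0 0"

```text
time: 10.1
tool_pos: [0.4851, 0.1364, 0.1908]
ee_rot: [-3.141, -0.001, 2.205]
wrist_force: [-0.2, 0.4, -2.9]
width: 0.0355
```

>>> step_arm --increments "0 0 0.25 0 0 0; 0 0 0.25 0 0 0; 0 0 0.25 0 0 0; 0 0 0.25 0 0 0; 0 0 0 0 0 0"

```text
time: 10.6
tool_pos: [0.4852, 0.1364, 0.1809]
ee_rot: [-3.141, -0.001, 2.205]
wrist_force: [-0.2, 0.4, -2.8]
width: 0.0358
```

>>> step_arm --increments "0 0 0.2 0 0 0; 0 0 0.2 0 0 0; 0 0 0.2 0 0 0; 0 0 0.2 0 0 0; 0 0 0 0 0 0"

```text
time: 11.1
tool_pos: [0.4852, 0.1364, 0.173]
ee_rot: [-3.141, -0.0, 2.205]
wrist_force: [-0.9, -0.1, -2.5]
width: 0.0361
```

>>> step_arm --increments "0 0 0.1 0 0 0; 0 0 0.1 0 0 0; 0 0 0.1 0 0 0; 0 0 0.1 0 0 0; 0 0 0.1 0 0 0"

```text
time: 11.6
tool_pos: [0.4854, 0.1364, 0.1684]
ee_rot: [3.142, -0.0, 2.205]
wrist_force: [0.7, -0.3, -2.7]
width: 0.036
```

>>> step_arm --increments "0 0 0.1 0 0 0; 0 0 0.1 0 0 0; 0 0 0.1 0 0 0; 0 0 0 0 0 0"

```text
time: 12.0
tool_pos: [0.4853, 0.1364, 0.1653]
ee_rot: [-3.141, -0.0, 2.205]
wrist_force: [-0.7, -0.3, -2.5]
width: 0.0358
```

>>> step_arm --increments "0 0 0.1 0 0 0; 0 0 0.1 0 0 0; 0 0 0 0 0 0"

```text
time: 12.3
tool_pos: [0.4856, 0.1363, 0.1635]
ee_rot: [3.141, 0.0, 2.205]
wrist_force: [-0.6, -0.3, -2.7]
width: 0.036
```

>>> step_arm --increments "0 0 0.1 0 0 0; 0 0 0 0 0 0"

```text
time: 12.5
tool_pos: [0.4858, 0.1363, 0.1629]
ee_rot: [3.141, 0.001, 2.205]
wrist_force: [0.3, -0.9, -1.0]
width: 0.0357
```

>>> step_arm --increments "0 0 0.1 0 0 0; 0 0 0 0 0 0"

```text
time: 12.7
tool_pos: [0.4859, 0.1363, 0.1625]
ee_rot: [3.14, 0.001, 2.205]
wrist_force: [0.4, -1.4, 2.4]
width: 0.0353
```

>>> step_arm --increments "0 0 0.1 0 0 0; 0 0 0 0 0 0"

```text
time: 12.9
tool_pos: [0.4858, 0.1366, 0.161]
ee_rot: [3.14, 0.0, 2.205]
wrist_force: [-0.2, -0.9, 2.2]
width: 0.0362
```

The balls stopped the hub at TCP z≈0.1628, which puts home at about 0.151. Pressing on gently.

>>> step_arm --increments "0 0 0.1 0 0 0; 0 0 0 0 0 0"

```text
time: 13.1
tool_pos: [0.4852, 0.1366, 0.1583]
ee_rot: [-3.141, -0.001, 2.205]
wrist_force: [1.3, -0.6, -1.8]
width: 0.0359
```

>>> step_arm --increments "0 0 0.1 0 0 0; 0 0 0 0 0 0"

```text
time: 13.3
tool_pos: [0.4851, 0.1364, 0.1572]
ee_rot: [-3.14, -0.001, 2.205]
wrist_force: [1.4, 0.4, -3.6]
width: 0.0355
```

>>> step_arm --increments "0 0 0.1 0 0 0; 0 0 0 0 0 0"

```text
time: 13.5
tool_pos: [0.4851, 0.1364, 0.1568]
ee_rot: [-3.14, -0.001, 2.205]
wrist_force: [0.5, -0.7, -3.5]
width: 0.0354
```

>>> step_arm --increments "0 0 0.1 0 0 0; 0 0 0.1 0 0 0; 0 0 0 0 0 0"

```text
time: 13.8
tool_pos: [0.4853, 0.1365, 0.155]
ee_rot: [-3.141, -0.0, 2.205]
wrist_force: [0.5, -0.3, -4.0]
width: 0.0356
```

>>> step_arm --increments "0 0 0.1 0 0 0; 0 0 0 0 0 0"

```text
time: 14.0
tool_pos: [0.4852, 0.1365, 0.1539]
ee_rot: [-3.141, -0.001, 2.205]
wrist_force: [0.8, 0.1, -5.2]
width: 0.0362
```

>>> step_arm --increments "0 0 0.1 0 0 0; 0 0 0 0 0 0"

```text
time: 14.2
tool_pos: [0.4852, 0.1363, 0.1527]
ee_rot: [-3.141, -0.0, 2.205]
wrist_force: [0.6, 0.1, -6.7]
width: 0.036
```

The balls are now pulling the hub down, -6.7 N against a weight of -2.7 N. I'll creep down to the stop.

>>> step_arm --increments "0 0 0.1 0 0 0; 0 0 0 0 0 0"

```text
time: 14.4
tool_pos: [0.4853, 0.1362, 0.1522]
ee_rot: [-3.141, -0.0, 2.205]
wrist_force: [0.3, -1.3, -5.7]
width: 0.0359
```

>>> step_arm --increments "0 0 0.1 0 0 0; 0 0 0 0 0 0"

```text
time: 14.6
tool_pos: [0.4855, 0.1363, 0.152]
ee_rot: [3.141, 0.0, 2.205]
wrist_force: [-0.3, -1.0, -2.3]
width: 0.0356
```

>>> step_arm --increments "0 0 0.05 0 0 0; 0 0 0 0 0 0"

```text
time: 14.8
tool_pos: [0.4856, 0.1363, 0.152]
ee_rot: [3.141, 0.001, 2.205]
wrist_force: [-1.6, -2.2, 1.1]
width: 0.036
```

The hub has hit the hard stop: z holds at 0.152 while the force rises. One small confirming press, then I'll release.

>>> step_arm --increments "0 0 0.05 0 0 0; 0 0 0 0 0 0; 0 0 0 0 0 0"

```text
time: 15.1
tool_pos: [0.4857, 0.1364, 0.152]
ee_rot: [3.14, 0.001, 2.205]
wrist_force: [-3.0, -1.2, 5.7]
width: 0.0356
```

Run:
```python
from h import *
o=get_obs();print(o['time'],o['tool_pos'].round(4),o['wrist_force'].round(2),o['wrist_torque'].round(3))
for n in("scene","side"):cv2.imwrite(f"pics/{n}2.png",snapshot(n)[:,:,::-1])
C={n:cam(n) for n in("scene","side")}
for n in C: print(n,"expected lens px",proj(C[n],[.4862+.16*np.cos(.6315),.1356+.16*np.sin(.6315),.147]))
a=cv2.imread("pics/scene2.png")[130:290,320:490];b=cv2.imread("pics/side2.png")[120:280,240:410]
cv2.imwrite("pics/c5.png",np.hstack([cv2.resize(x,(400,376),interpolation=cv2.INTER_CUBIC) for x in(a,b)]))
```

```text
15.1 [0.4857 0.1364 0.152 ] [-3.02 -1.16  5.74] [-0.58   0.779 -0.039]
scene expected lens px (np.float64(438.2435929671447), np.float64(196.23019712126103))
side expected lens px (np.float64(310.5938448108214), np.float64(162.0216615093974))
```

View pics/c5.png

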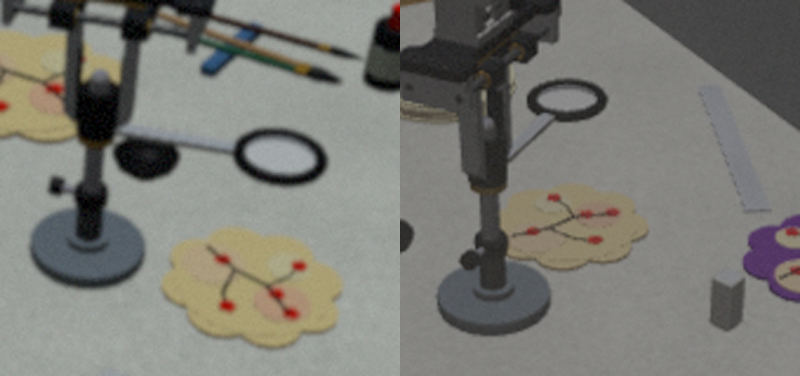

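The picture shows the hub sitting on the brass shoulder with the nose above it. The lens is at scene (439,196) and side (311,162), against predictions of (438,196) and (311,162), so it is over the fan's middle. Now I'll relax the push and let go.

>>> step_arm --increments "0 0 -0.08 0 0 0; 0 0 0 0 0 0"

```text
time: 15.4
tool_pos: [0.4857, 0.1364, 0.152]
ee_rot: [3.141, 0.001, 2.205]
wrist_force: [-2.1, -2.0, 4.7]
width: 0.0359
```

>>> step_arm --increments "0 0 0 0 0 0; 0 0 0 0 0 0; 0 0 0 0 0 0; 0 0 0 0 0 0; 0 0 0 0 0 0" --claw -1

```text
time: 15.9
tool_pos: [0.4855, 0.1366, 0.1511]
ee_rot: [3.141, -0.0, 2.205]
wrist_force: [-0.3, 0.6, -0.3]
width: 0.0726
```

>>> step_arm --increments "0 0 0 0 0 0; 0 0 0 0 0 0; 0 0 0 0 0 0; 0 0 0 0 0 0; 0 0 0 0 0 0"

```text
time: 16.4
tool_pos: [0.4855, 0.1364, 0.1513]
ee_rot: [3.141, -0.0, 2.205]
wrist_force: [-0.3, 0.3, -1.1]
width: 0.0943
```

>>> step_arm --increments "0 0 -0.5 0 0 0; 0 0 -2 0 0 0; 0 0 -3 0 0 0; 0 0 -3 0 0 0; 0 0 -3 0 0 0"

```text
time: 16.9
tool_pos: [0.4853, 0.1364, 0.2678]
ee_rot: [3.141, 0.0, 2.205]
wrist_force: [1.6, -0.2, -0.4]
width: 0.0935
```

>>> step_arm --increments "-4 0 -1 0 0 0; -4 0 0 0 0 0; 0 0 0 0 0 0; 0 0 0 0 0 0; 0 0 0 0 0 0"

```text
time: 17.4
tool_pos: [0.5324, 0.0726, 0.2763]
ee_rot: [-3.142, -0.001, 2.205]
wrist_force: [-0.1, -0.2, 0.0]
width: 0.0944
```

Run:
```python
from h import *
o=get_obs();print(o['time'],o['tool_pos'].round(4),o['wrist_force'].round(2),o['width'])
w=snapshot("wrist")[:,:,::-1].copy();cv2.imwrite("pics/w3.png",w)
s=snapshot("scene")[:,:,::-1];cv2.imwrite("pics/scene3.png",s)
x=snapshot("side")[:,:,::-1];cv2.imwrite("pics/side3.png",x)
cv2.imwrite("pics/c6.png",np.vstack([np.hstack([cv2.resize(w,(400,300)),cv2.resize(s,(400,300))]),np.hstack([cv2.resize(s[130:280,320:520],(400,300)),cv2.resize(x[120:270,220:420],(400,300))])]))
C=cam("wrist",o)
for p in([.4862,.1356,.184],[.4862+.16*np.cos(.6315),.1356+.16*np.sin(.6315),.148],[.6122,.229,.004]):print(proj(C,p))
```

```text
17.4 [0.5324 0.0726 0.2763] [-0.13 -0.19  0.03] 0.09438818515398743
(np.float64(323.68795729182057), np.float64(131.07451064026344))
(np.float64(549.5186817846993), np.float64(131.52429092216184))
(np.float64(474.5207348315232), np.float64(129.23348066626124))
```

View pics/c6.png

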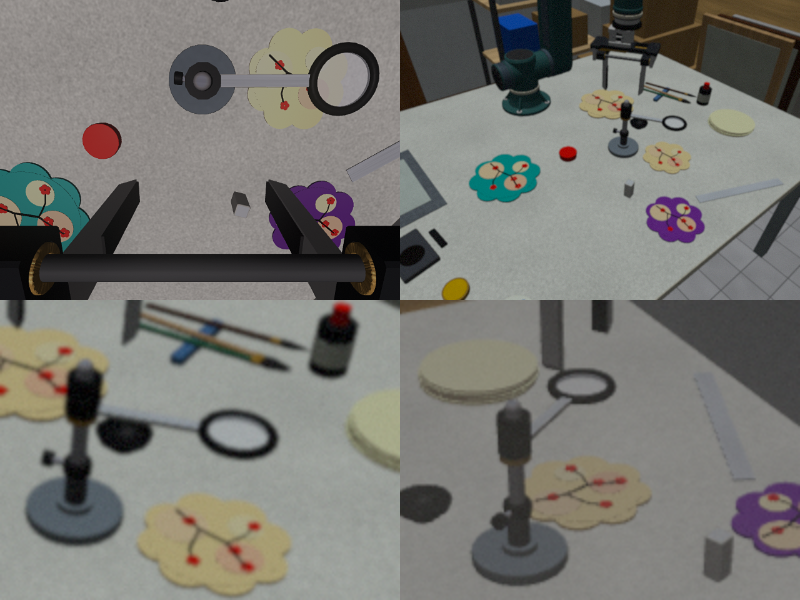

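The last views show the hub on the shoulder and the lens over the fan's middle: wrist view lens at (550,126), hub at (323,128). Tin, dish and seal haven't moved, and the gripper is clear. Handing in.

```bash
python3 -c "
from bench import *
print(close_job())"
```

```text
the job is handed in; nothing more can be done
None
```

The lens arm is on its stand, clicked home on the brass shoulder with the lens over the middle of the smaller cream fan. I handed the job in at about 17.6 s.

- **Grip:** I lifted the hub by the two flats along the arm's axis, about 2 mm lower than the suggested grip height because the arm settled low.
- **Fit:** The balls stopped the hub at a TCP height of about 0.163 m. They gave way at roughly 5 N of push as read between steps, which then fell. They then pulled the hub down by about 4 N, and it met the hard stop at 0.152 m. The height held there as the force rose. I estimate the firmest contact, pull included, at about 13 N, under the 25 N limit.
- **Last checks:** The lens appeared within about 1 px of its predicted position in both fixed cameras. The wrist camera showed both hub and lens 3 to 5 px off prediction, which suggests a calibration offset plus at most about 0.6° of arm angle.
- **Surroundings:** By eye, the tin, dish and seal had not moved, and nothing had touched the fan. The open gripper is clear of everything.
- **Small disagreements:** The cameras differed by about 1 mm on where the post's axis is. The travel from the balls to the stop read 11 mm rather than the expected 12 mm.

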